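# Shut and bolt the cassette drawer

## Robot

A 7-joint arm with a two-finger parallel gripper is mounted at the origin on a cart in front of the work surface, level with it; the furniture and walls round the work are solid. World frame = base frame: x ahead of the robot, y to its left, z up, the work surface at z = 0. Lengths are in mm, angles in rad, forces in N, time in s.
With the tool pointing down it reaches from about 400 to 875 mm from the base axis. Payload 4.4 kg.
Tool frame: the origin (TCP) lies at the centre of the arm's flange, where the gripper is bolted on; the fingertips stand 173 mm ahead of it and the grasp point (between the pads) lies 155 mm ahead of it; x points along the fingers, z is the direction in which the jaws open and shut, and the axes are right-handed (so a half turn about x gives the same grasp; the last joint's range is limited). The gripper opens to 85 mm and grips with 20 to 120 N. Pads are 22 mm wide; open, the fingers measure 114 mm over their backs; the gripper's body (76 mm by 85 mm) begins 54 mm behind the grasp point. The pads swing forward as they close: fully open they stand 13 mm farther back than shut.
Start: joints at [-1.251, 0.628, 0.038, 1.517, -0.027, 0.996, -0.02], TCP at [244.578, 602.243, 404.713] pointing down, gripper open.
Joint ranges: [-3.06, 3.06], [-0.37, 2.12], [-1.25, 1.32], [0.18, 2.47], [-1.1, 4.24], [0.23, 1.98], [-2.94, 2.94]. Speed limits (rad/s): [2.57, 2.57, 3.14, 3.14, 3.14, 3.14, 3.14].

## Interface

Orientations are given as a unit quaternion [x, y, z, w].
In Python, from station import robot gives the robot as it stands. The module is installed in compiled form; this text tells all that it offers.
- The arm moves only by the tool step_arm, never from a script. Its argument "targets" is a list of rows, each a list of 7 numbers: the shift along the tool's x, y, z in m, then the turn, a rotation vector about the tool's x, y, z in degrees, then the opening, from 0 (shut) to 1 (fully open). In form: [[x, y, z, wx, wy, wz, jaw], ...]. A call has exactly 5 rows; each row shifts and turns the commanded pose from where the row before left it, along the tool's axes as they then stand; what a row does not reach is not made up. A row lasts 1/12 s, in which the tool goes at most 41.7 mm and 7.16 degrees, less where a joint would pass 70% of its speed; a pose out of reach is approached as far as the arm can. A call is refused whole if a number of a shift passes 0.0417 or a number of a turn 7.16, either way. A call with a gripper value outside its range is refused whole. The fingers move at their own pace and stop on an object; the grip force is fixed at half the most. Time passes only in rows, so rows that do not move let the fingers close, or fill a call up. It gives the time, the measured TCP pose, the force and the opening at its end, in the units of the state.
- robot.observe(): the state, without advancing time (a new reading comes with each control period).
- robot.capture(name): name is "scene" or "top"; returns (picture, depth): 480x640x3 uint8, red, green, blue; 480x640 float32, mm along the optical axis (not along the pixel's ray), 0 where there is no reading.
- robot.camera_model(name): a dict with "vfov" (degrees; the focal length in pixels is half the picture's height over the tangent of half this angle, whatever the lens; pixels are square), "cx", "cy" (the principal point, pixels), "k1" (the pictures are not rectified: a ray, as slopes to the right and down, at radius r is drawn at 1 + k1 r^2 times it, then the intrinsics apply), "view" (4x4, takes a point from world to camera coordinates). Camera axes: x right, y up, looking along -z (the intrinsics and any distortion apply to the point x, -y, -z); pixel columns grow to the right and rows downward; lengths in mm; the calibration is good to about 2 mm. A picture is of the moment at which its call begins. camera_model takes no time and is no camera call.
- robot.job_done(): hands the job in, once; it reports no verdict.
Trained networks look in the newest picture that a camera, given by its name, has taken for a name from the list of things; names that differ only in an ending like _2 or _b are one class to them, and where a whole thing is asked for, a point or a joint stands for the part that bears it (a point fixed in the world has none). Each returns a list of dicts, best first, with "score" (0 to 1); they miss things now and then, are a little off and sometimes report something else, mostly with a low value. They report only what shows in the picture. A call takes as long as a camera call. They do not tell look-alikes from the thing itself.
- robot.silhouettes(camera, target): "pixels" (480x640 bool, what is visible of it).
- robot.pinpoint(camera, target): "point" ([x, y, z] in mm, in world coordinates, good to about 4 mm: a listed point, or the origin of a listed thing).
The state is a dict: "time_s": time; "joint_pos": joint angles; "joint_vel": joint speeds; "effort": joint torques, N m; "tool_pos": TCP position; "tcp_rot": TCP orientation; "wrist_force": force on the tool from outside, world axes, zero at the start; "torque": the same for the moment, N m; "width": finger opening in mm.
Only numpy, scipy, OpenCV 4.12 (cv2) and the standard library are available. Lean on these libraries where they do the work, as an engineer would, in place of code of your own. Each camera call takes 0.05 s, during which the arm holds its last target. There are 200 camera calls.

## Task

Three small drawer units stand open on the bench. With the fingertips, push the drawer that holds the flat white test cassette fully shut with the cassette still lying in it, and only then push the steel knob of the bolt on top of that same unit to the left as far as it goes, to lock the drawer. Push only: do not pick anything up, and leave the other two drawers, their bolts and everything standing around as they are.

Things in the scene. Friction and masses are not known exactly. Their poses are not given: they have to be found in the camera images.
- unit_a: white box unit, fixed to the bench, whose drawer holds the flat white test cassette; one of three alike, 100 wide (y), 150 deep (x), roof 60 above the bench. Origin under its centre; x points away from the drawer side (the way the drawer is pushed shut), y to the unit's left seen from the robot, z up. A bolt with a knob lies near the roof's front edge
- front_a (a point): centre of the outer, robot-side face of the drawer that holds the flat white test cassette; moves with it; 30 above the bench. Axes as unit. Front plate 100 wide, 61 high, 8 thick, flat but for a lip at its foot (60 long, out 7, below 10 above the bench). Shut: this point is 83 ahead (-x) of the unit's centre
- drawer_a (a joint): drawer that holds the flat white test cassette: how far it stands out, m; 0 = fully shut (front plate against the unit), 0.1 = stop; slides with about 2 N friction and stays where it is left
- knob_a (a point): on the axis of the bolt's steel knob on the unit whose drawer holds the flat white test cassette, 20 above the roof. Knob: upright pin 10 thick, head 13 wide, top 32 above the roof, 62 ahead of the unit's centre. Its 8 mm rod goes left through a bracket; right of it the roof is free. The drawer's keeper loop (top 19 above the roof) is at the roof's left front when shut. Axes as unit
- bolt_a (a joint): bolt of the unit whose drawer holds the flat white test cassette: m moved toward the unit's left (+y); 0 to 0.003 = drawn back (unlocked), 0.026 = stop, fully across through the keeper (locked); about 1.5 N friction, stays where left
- unit_b: white box unit, fixed to the bench, whose drawer holds the round reddish petri dish; one of three alike, 100 wide (y), 150 deep (x), roof 60 above the bench. Origin under its centre; x points away from the drawer side (the way the drawer is pushed shut), y to the unit's left seen from the robot, z up. A bolt with a knob lies near the roof's front edge
- front_b (a point): centre of the outer, robot-side face of the drawer that holds the round reddish petri dish; moves with it; 30 above the bench. Axes as unit. Front plate 100 wide, 61 high, 8 thick, flat but for a lip at its foot (60 long, out 7, below 10 above the bench). Shut: this point is 83 ahead (-x) of the unit's centre
- drawer_b (a joint): drawer that holds the round reddish petri dish: how far it stands out, m; 0 = fully shut (front plate against the unit), 0.1 = stop; slides with about 2 N friction and stays where it is left
- knob_b (a point): on the axis of the bolt's steel knob on the unit whose drawer holds the round reddish petri dish, 20 above the roof. Knob: upright pin 10 thick, head 13 wide, top 32 above the roof, 62 ahead of the unit's centre. Its 8 mm rod goes left through a bracket; right of it the roof is free. The drawer's keeper loop (top 19 above the roof) is at the roof's left front when shut. Axes as unit
- bolt_b (a joint): bolt of the unit whose drawer holds the round reddish petri dish: m moved toward the unit's left (+y); 0 to 0.003 = drawn back (unlocked), 0.026 = stop, fully across through the keeper (locked); about 1.5 N friction, stays where left
- unit_c: white box unit, fixed to the bench, whose drawer holds the round orange tube cap; one of three alike, 100 wide (y), 150 deep (x), roof 60 above the bench. Origin under its centre; x points away from the drawer side (the way the drawer is pushed shut), y to the unit's left seen from the robot, z up. A bolt with a knob lies near the roof's front edge
- front_c (a point): centre of the outer, robot-side face of the drawer that holds the round orange tube cap; moves with it; 30 above the bench. Axes as unit. Front plate 100 wide, 61 high, 8 thick, flat but for a lip at its foot (60 long, out 7, below 10 above the bench). Shut: this point is 83 ahead (-x) of the unit's centre
- drawer_c (a joint): drawer that holds the round orange tube cap: how far it stands out, m; 0 = fully shut (front plate against the unit), 0.1 = stop; slides with about 2 N friction and stays where it is left
- knob_c (a point): on the axis of the bolt's steel knob on the unit whose drawer holds the round orange tube cap, 20 above the roof. Knob: upright pin 10 thick, head 13 wide, top 32 above the roof, 62 ahead of the unit's centre. Its 8 mm rod goes left through a bracket; right of it the roof is free. The drawer's keeper loop (top 19 above the roof) is at the roof's left front when shut. Axes as unit
- bolt_c (a joint): bolt of the unit whose drawer holds the round orange tube cap: m moved toward the unit's left (+y); 0 to 0.003 = drawn back (unlocked), 0.026 = stop, fully across through the keeper (locked); about 1.5 N friction, stays where left
- cassette: flat white plastic test cassette 37x62x6, loose on the floor of its drawer (floor 7 above the bench, side walls 34 high); origin under its centre, z up, long side along its y
- petri: flat round reddish petri dish 57 across, 4 thick, loose in another drawer; origin under its centre
- cap: round orange screw cap 34 across, 13 high, loose in another drawer; origin under its centre
- dropper: small white dropper bottle, 25 across, 56 high, standing loose on the rear of the cassette unit's roof; bystander; origin under its centre
- timer: white timer 62x78x21 lying loose on the petri unit's roof; bystander; origin under its centre
- clip: black binder clip 46x41x59 standing loose on the cap unit's roof; bystander; origin under its centre
- marker: dark marker pen 12x136x12 lying on the bench at the right; bystander; origin under its centre
- scissors: scissors 206x84x11 with dark green handles lying on the bench at the left; bystander; origin under its centre
Things that resemble listed ones, but are neither listed nor needed, are in the scene too. What is meant by the cassette is not blue, and is the larger of those in its own colour.

How it is judged:
By the outcome, as a careful person would: the job done as asked, in the order asked, and still so for the second after the job is handed in, with the robot touching nothing.
It also fails if it takes over 42 s, if anything falls off the work surface, if the arm or the gripper's body presses on something with over 40 N, if the wrist force passes 120 N, or if a joint passes its speed limit or range.

## Working session

There is one attempt and no reset: what is moved stays moved. The work goes in short steps, Python scripts to look and compute and a tool call to move; the robot and the scene stay as the last step left them, time stands still between calls to the robot, and variables do not carry over. Pictures are saved under pics/ and viewed, about 8 in all and at most 12, crops included, and the job is handed in when it is done.

Besides the shell and the picture viewer there is one more tool, called after ">>>" as name([rows], argument=value, ...), one row to a line, values as JSON. step_arm: Moves the arm, as the interface text tells. Its arguments: {"type":"object","properties":{"targets":{"type":"array"}},"required":["targets"]}

```bash
mkdir -p pics
cat > h.py <<'E'
import numpy as np, cv2
from station import robot
def snap(cam,fn=None):
    p,d=robot.capture(cam)
    if fn: cv2.imwrite('pics/'+fn,p[:,:,::-1])
    return p,d
def cam(c):
    m=robot.camera_model(c); f=240/np.tan(np.radians(m['vfov']/2)); V=np.array(m['view']); return m,f,V
def proj(c,P):
    m,f,V=cam(c); q=V[:3,:3]@np.array(P,float)+V[:3,3]; s=np.array([q[0],-q[1]])/-q[2]
    s=s*(1+m['k1']*(s@s)); return s*f+[m['cx'],m['cy']]
def unproj(c,u,v,z):
    m,f,V=cam(c); t=(np.array([u,v],float)-[m['cx'],m['cy']])/f; s=t.copy()
    for _ in range(20): s=t/(1+m['k1']*(s@s))
    return V[:3,:3].T@(np.array([s[0]*z,-s[1]*z,-z])-V[:3,3])
E
python3 - <<'E'
from h import *
s=robot.observe(); print({k:np.round(v,3) for k,v in s.items()})
a,_=snap('scene'); b,_=snap('top')
cv2.imwrite('pics/s1.png',a[:,:,::-1]);cv2.imwrite('pics/t1.png',b[:,:,::-1])
for c in('scene','top'):
  for t in('cassette','front_a','knob_a','unit_a','dropper'):
    for r in robot.pinpoint(c,t): print(c,t,round(r['score'],2),np.round(r['point']),np.round(proj(c,r['point'])))
E
```

```text
{'time_s': np.float64(0.0), 'joint_pos': array([-1.251,  0.629,  0.038,  1.518, -0.027,  0.996, -0.02 ]), 'joint_vel': array([ 0.   , -0.   , -0.002,  0.   , -0.   , -0.001,  0.002]), 'effort': array([-1.0000e-03, -5.6340e+01,  1.2250e+00, -1.9344e+01,  1.1000e-02,
        1.1000e-02,  0.0000e+00]), 'tool_pos': array([244.473, 601.952, 403.798]), 'tcp_rot': array([-0.395,  0.587,  0.394,  0.586]), 'wrist_force': array([0.508, 0.125, 0.253]), 'torque': array([-0.012,  0.049,  0.026]), 'width': np.float64(84.959)}
scene cassette 0.7 [413. 431.  -1.] [304. 327.]
scene cassette 0.61 [381. 339.   3.] [337. 309.]
scene front_a 0.71 [468. 368.  30.] [301. 294.]
scene front_a 0.57 [470.  14.  30.] [376. 230.]
scene knob_a 0.47 [578. 355.  80.] [268. 260.]
scene knob_a 0.44 [573.   6.  79.] [348. 204.]
scene unit_a 0.87 [625. 219.  -4.] [290. 256.]
scene unit_a 0.84 [634.  30.  -1.] [326. 225.]
scene unit_a 0.68 [636. 384.   3.] [247. 282.]
scene dropper 0.49 [673. 396.  60.] [231. 262.]
top cassette 0.91 [524. 369.   5.] [250. 259.]
top cassette 0.87 [383. 337.   3.] [267. 316.]
top cassette 0.51 [412. 430.  -2.] [228. 307.]
top front_a 0.8 [470. 367.  29.] [251. 279.]
top front_a 0.66 [472. 205.  29.] [318. 273.]
top front_a 0.62 [470.  10.  31.] [399. 266.]
top knob_a 0.66 [570. 187.  79.] [322. 227.]
top knob_a 0.63 [579.   5.  77.] [399. 217.]
top knob_a 0.4 [571. 354.  82.] [251. 233.]
top unit_a 0.73 [631.  36.  -1.] [380. 206.]
top unit_a 0.55 [620. 222.  -3.] [306. 217.]
top dropper 0.54 [672. 393.  59.] [233. 196.]
```

Run:
```python
import cv2,numpy as np
b=cv2.imread('pics/t1.png');a=cv2.imread('pics/s1.png')
cv2.imwrite('pics/t1c.png',cv2.resize(b[150:350,190:456],None,fx=3,fy=3,interpolation=2))
```

```text
(no output)
```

View pics/s1.png

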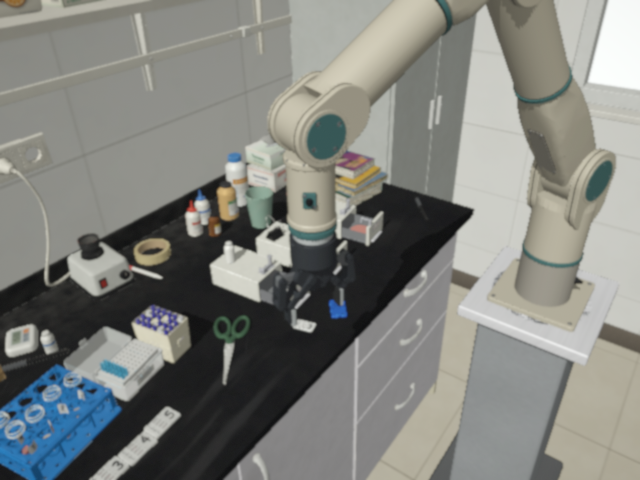

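View pics/t1c.png

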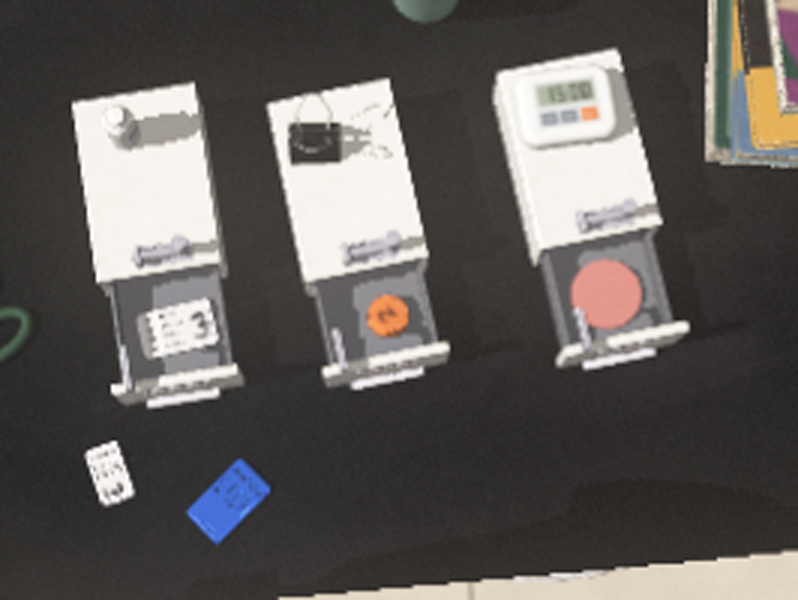

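The cassette candidates in the full top picture are white in the left drawer (250,259), a smaller white one on the bench (228,307), and a blue one (267,316). The left drawer's is the one: white, larger, in a drawer, and with the dropper on its roof. The enlarged crop confirms it. Next I'll measure the unit's pose from depth.

Run:
```python
from h import *
p,d=snap('top')
c='top'; m,f,V=cam(c)
vv,uu=np.mgrid[0:480,0:640]
t=np.stack([(uu-m['cx'])/f,(vv-m['cy'])/f],-1); s=t.copy()
for _ in range(20): s=t/(1+m['k1']*(s**2).sum(-1,keepdims=True))
C=np.stack([s[...,0]*d,-s[...,1]*d,-d],-1); W=(C-V[:3,3])@V[:3,:3]
ok=(d>0)
np.save('W.npy',W)
roi=ok&(W[...,1]>290)&(W[...,1]<460)&(W[...,0]>440)&(W[...,0]<740)
roof=roi&(abs(W[...,2]-60)<7)
n,L,st,ce=cv2.connectedComponentsWithStats(roof.astype(np.uint8))
for i in range(1,n):
    if st[i,4]<40: continue
    q=W[L==i]; r=cv2.minAreaRect(q[:,:2].astype(np.float32)); print(st[i],np.round(r[0]),np.round(r[1]),round(r[2],1),np.round(np.median(q[:,2]),1),np.round(cv2.boxPoints(r)).tolist())
# things higher
hi=roi&(W[...,2]>76); n,L,st,ce=cv2.connectedComponentsWithStats(hi.astype(np.uint8))
for i in range(1,n):
    q=W[L==i]; print('hi',st[i],np.round(q.mean(0)),q[:,2].max().round())
for t in('knob_a','front_a','unit_a','dropper','cassette'):
    for r in robot.pinpoint(c,t)[:4]: print(t,round(r['score'],2),np.round(r['point'],1))
print(robot.observe()['time_s'], V.round(3).tolist())
```

```text
[ 214  178   50   67 2298] [635. 383.] [151. 101.] 4.8 59.6 [[555.0, 427.0], [563.0, 326.0], [714.0, 339.0], [706.0, 440.0]]
[234 272  36   9 134] [474. 360.] [ 9. 81.] 3.4 60.2 [[467.0, 401.0], [472.0, 320.0], [481.0, 320.0], [476.0, 401.0]]
hi [224 185  12  14 125] [669. 395. 104.] 122.0
hi [247 228   5   7  27] [573. 356.  89.] 96.0
hi [234 232   3   7   9] [571. 391.  78.] 83.0
hi [244 233   1   1   1] [573. 370.  77.] 77.0
hi [241 234   1   1   1] [571. 377.  76.] 76.0
hi [230 265   4  14  29] [484. 404.  79.] 81.0
knob_a 0.65 [567.6 190.3  75.9]
knob_a 0.53 [571.6 353.1  83.7]
knob_a 0.53 [573.3   4.7  80.4]
front_a 0.83 [474.3  12.6  27.9]
front_a 0.64 [469.9 204.3  29.2]
front_a 0.58 [470.7 368.   25.9]
unit_a 0.96 [618.6 222.3  -4.7]
unit_a 0.94 [637.  380.3   0.8]
unit_a 0.81 [631.   35.4   1. ]
unit_a 0.51 [674.4 392.   61.3]
dropper 0.63 [674.3 394.3  59.6]
cassette 0.71 [525.2 369.3   6.8]
cassette 0.68 [413.9 430.   -2.8]
cassette 0.66 [382.5 338.2   1.5]
cassette 0.63 [638.1 378.1   0.8]
0.9 [[-0.087, -0.996, -0.001, 250.06], [0.974, -0.086, 0.209, -521.328], [-0.209, 0.017, 0.978, -1231.453], [0.0, 0.0, 0.0, 1.0]]
```

```bash
cat >> h.py <<'E'
from scipy.spatial.transform import Rotation as Ro
YAW=np.radians(4.8); UX=np.array([np.cos(YAW),np.sin(YAW),0]); UY=np.array([-np.sin(YAW),np.cos(YAW),0]); U0=np.array([635,383,0.])
def unit(P): P=np.array(P)-U0; return np.array([P@UX,P@UY,P[2]])
def world(a,b,z): return U0+a*UX+b*UY+[0,0,z]
def plan(tip_unit, sgn=None):
    "remaining turn then shift, in final tool axes; tip target in unit coords"
    s=robot.observe(); R=Ro.from_quat(s['tcp_rot']); 
    best=None
    for g in (1,-1):
        z=UY*g; x=np.array([0,0,-1.]); T=Ro.from_matrix(np.c_[x,np.cross(z,x),z]); rv=np.degrees((R.inv()*T).as_rotvec())
        if best is None or np.linalg.norm(rv)<np.linalg.norm(best[0]): best=(rv,T)
    tip=np.array(s['tool_pos'])+173*R.as_matrix()[:,0]
    tcp=world(*tip_unit)+[0,0,173]; dw=tcp-s['tool_pos']
    print('t',round(s['time_s'],2),'tip unit',unit(tip).round(1),'rotvec',best[0].round(2),'shift cur axes',R.inv().apply(dw).round(1),'shift final axes',best[1].inv().apply(dw).round(1),'F',np.round(s['wrist_force'],1),'w',round(float(s['width']),1),'j7',np.round(s['joint_pos'][6],2))
    print('tool axes cur\n',R.as_matrix().round(2),'\n final\n',best[1].as_matrix().round(2))
E
python3 -c "
from h import *
plan((-205,0,40))"
```

```text
t 0.9 tip unit [-370.7  251.1  231.7] rotvec [-26.9  -0.   -0. ] shift cur axes [ 191.7 -261.4 -149. ] shift final axes [ 191.7 -165.7 -251.1] F [-0.  -0.2 -0.6] w 85.3 j7 -0.02
tool axes cur
 [[-0.   -0.93  0.38]
 [-0.    0.38  0.93]
 [-1.    0.   -0.  ]] 
 final
 [[ 0.   -1.   -0.08]
 [ 0.   -0.08  1.  ]
 [-1.    0.    0.  ]]
```

>>> step_arm([
  [0,0,0,-6.7,0,0,0],
  [0,0,0,-6.7,0,0,0],
  [0,0,0,-6.7,0,0,0],
  [0,0,0,-6.8,0,0,0],
  [0,-0.01,-0.02,0,0,0,0],
])

```text
time_s: 1.32
tool_pos: [252.9, 586.1, 404.6]
tcp_rot: [-0.521, 0.475, 0.525, 0.476]
wrist_force: [1.2, 1.0, 0.1]
width: 25.6
```

>>> step_arm([
  [0,-0.015,-0.03,0,0,0,0],
  [0,-0.02,-0.035,0,0,0,0],
  [0,-0.02,-0.035,0,0,0,0],
  [0,-0.02,-0.035,0,0,0,0],
  [0,-0.02,-0.03,0,0,0,0],
])

```text
time_s: 1.73
tool_pos: [365.7, 424.2, 404.9]
tcp_rot: [0.521, -0.479, -0.52, -0.479]
wrist_force: [0.9, 0.4, -1.2]
width: 0.1
```

>>> step_arm([
  [0.02,-0.02,-0.03,0,0,0,0],
  [0.03,-0.02,-0.02,0,0,0,0],
  [0.03,-0.01,-0.01,0,0,0,0],
  [0.03,0,0,0,0,0,0],
  [0,0,0,0,0,0,0],
])

```text
time_s: 2.15
tool_pos: [419.1, 368.3, 289.9]
tcp_rot: [-0.52, 0.483, 0.52, 0.476]
wrist_force: [-1.5, -1.3, -0.5]
width: 0.1
```

```bash
python3 -c "
from h import *
plan((-205,0,40))
p,d=snap('top'); cv2.imwrite('pics/t2c.png',cv2.resize(p[150:350,150:416,::-1],None,fx=3,fy=3,interpolation=2))"
```

```text
t 2.15 tip unit [-217.7    2.3  116.9] rotvec [-0.17 -0.37 -0.42] shift cur axes [ 76.9 -12.   -2.9] shift final axes [ 76.9 -11.4  -3.4] F [-1.5 -1.3 -0.5] w 0.1 j7 0.8
tool axes cur
 [[-0.01 -1.   -0.08]
 [-0.01 -0.08  1.  ]
 [-1.    0.01 -0.01]] 
 final
 [[ 0.   -1.   -0.08]
 [ 0.   -0.08  1.  ]
 [-1.    0.    0.  ]]
```

View pics/t2c.png

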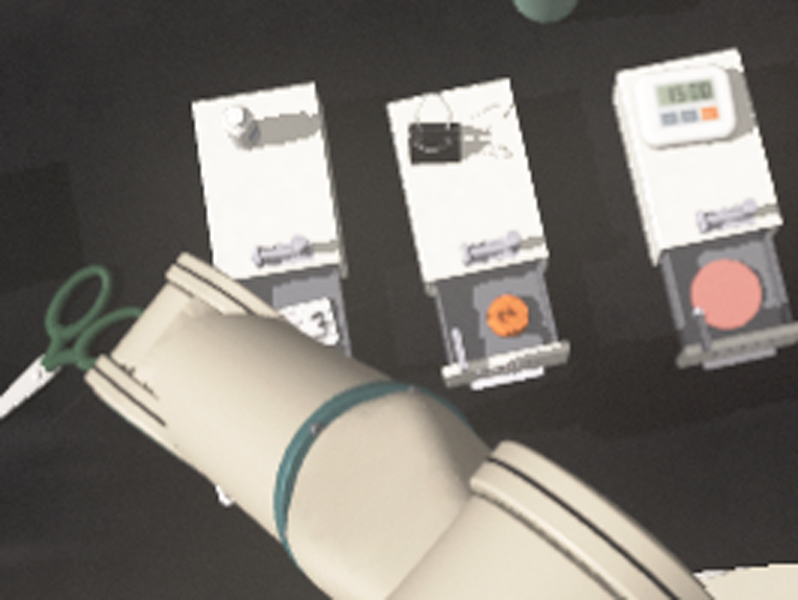

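The arm hides the drawer front, as expected: the cassette just shows at (305,315) in the crop and nothing has been disturbed. Now descend.

>>> step_arm([
  [0.025,0,0,0,0,0,0],
  [0.03,0,-0.001,0,0,0,0],
  [0.02,0,-0.001,0,0,0,0],
  [0,-0.006,0,0,0,0,0],
  [0,-0.006,0,0,0,0,0],
])

```text
time_s: 2.62
tool_pos: [431.7, 371.4, 220.9]
tcp_rot: [-0.521, 0.478, 0.521, 0.478]
wrist_force: [0.6, 0.4, 0.3]
width: -0.1
```

>>> step_arm([
  [0,-0.006,0,0,0,0,0],
  [0,-0.006,0,0,0,0,0],
  [0,-0.006,0,0,0,0,0],
  [0,-0.006,0,0,0,0,0],
  [0,-0.006,0,0,0,0,0],
])

```text
time_s: 3.03
tool_pos: [462.0, 372.7, 220.5]
tcp_rot: [-0.52, 0.479, 0.521, 0.479]
wrist_force: [-2.1, 0.3, 2.4]
width: 0.3
```

```bash
python3 -c "
from h import *
plan((-94,0,42))"
```

```text
t 3.03 tip unit [-173.3    4.3   47.5] rotvec [-0.02  0.03 -0.01] shift cur axes [  5.5 -79.3  -4.2] shift final axes [  5.5 -79.3  -4.2] F [-2.1  0.3  2.4] w 0.3 j7 0.83
tool axes cur
 [[-0.   -1.   -0.08]
 [ 0.   -0.08  1.  ]
 [-1.    0.    0.  ]] 
 final
 [[ 0.   -1.   -0.08]
 [ 0.   -0.08  1.  ]
 [-1.    0.    0.  ]]
```

Contact, at about 2 N. Keep pushing.

>>> step_arm([
  [0.001,-0.007,-0.001,0,0,0,0],
  [0.001,-0.007,-0.001,0,0,0,0],
  [0.001,-0.007,-0.001,0,0,0,0],
  [0.001,-0.007,-0.001,0,0,0,0],
  [0,-0.007,0,0,0,0,0],
])

```text
time_s: 3.45
tool_pos: [497.2, 371.3, 215.3]
tcp_rot: [-0.52, 0.479, 0.521, 0.478]
wrist_force: [-2.9, 0.4, 0.8]
width: -0.3
```

>>> step_arm([
  [0,-0.007,0,0,0,0,0],
  [0,-0.007,0,0,0,0,0],
  [0,-0.006,0,0,0,0,0],
  [0,-0.005,0,0,0,0,0],
  [0,-0.004,0,0,0,0,0],
])

```text
time_s: 3.87
tool_pos: [526.2, 373.7, 215.4]
tcp_rot: [0.52, -0.479, -0.52, -0.479]
wrist_force: [-3.2, -0.4, -2.5]
width: -0.5
```

```bash
python3 -c "
from h import *
plan((-94,0,42))
p,d=snap('scene');cv2.imwrite('pics/s3c.png',cv2.resize(p[200:340,190:376,::-1],None,fx=4,fy=4,interpolation=2))"
```

```text
t 3.87 tip unit [-109.2   -0.3   42.4] rotvec [-0.03 -0.03 -0.02] shift cur axes [  0.4 -15.1   0.2] shift final axes [  0.4 -15.1   0.2] F [-3.2 -0.4 -2.5] w -0.5 j7 0.9
tool axes cur
 [[-0.   -1.   -0.08]
 [-0.   -0.08  1.  ]
 [-1.    0.   -0.  ]] 
 final
 [[ 0.   -1.   -0.08]
 [ 0.   -0.08  1.  ]
 [-1.    0.    0.  ]]
```

View pics/s3c.png

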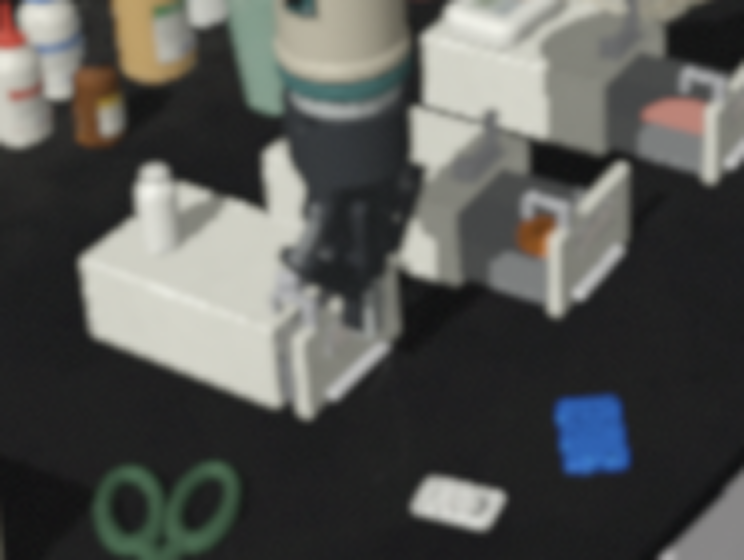

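The drawer is nearly shut, with a gap of about 15 mm at crop (300,380). The other things are undisturbed. Finish slowly and watch the force.

>>> step_arm([
  [0,-0.003,0,0,0,0,0],
  [0,-0.003,0,0,0,0,0],
  [0,-0.003,0,0,0,0,0],
  [0,-0.003,0,0,0,0,0],
  [0,-0.001,0,0,0,0,0],
])

```text
time_s: 4.33
tool_pos: [539.2, 374.7, 215.7]
tcp_rot: [0.521, -0.479, -0.52, -0.479]
wrist_force: [-2.3, -1.7, -0.8]
width: -0.0
```

>>> step_arm([
  [0,-0.001,0,0,0,0,0],
  [0,-0.001,0,0,0,0,0],
  [0,-0.001,0,0,0,0,0],
  [0,-0.001,0,0,0,0,0],
  [0,0,0,0,0,0,0],
])

```text
time_s: 4.75
tool_pos: [541.9, 375.2, 215.7]
tcp_rot: [-0.52, 0.479, 0.521, 0.478]
wrist_force: [-4.6, -2.6, 2.4]
width: -0.1
```

>>> step_arm([
  [0,-0.001,0,0,0,0,0],
  [0,-0.001,0,0,0,0,0],
  [0,-0.001,0,0,0,0,0],
  [0,0,0,0,0,0,0],
  [0,0,0,0,0,0,0],
])

```text
time_s: 5.17
tool_pos: [542.8, 375.5, 215.7]
tcp_rot: [-0.52, 0.481, 0.522, 0.476]
wrist_force: [-10.3, -4.3, 6.3]
width: -0.1
```

>>> step_arm([
  [0,-0.001,0,0,0,0,0],
  [0,-0.001,0,0,0,0,0],
  [0,-0.001,0,0,0,0,0],
  [0,0,0,0,0,0,0],
  [0,0,0,0,0,0,0],
])

```text
time_s: 5.58
tool_pos: [543.6, 375.8, 215.6]
tcp_rot: [-0.519, 0.482, 0.523, 0.474]
wrist_force: [-16.1, -4.4, 11.3]
width: 0.0
```

>>> step_arm([
  [0,0.01,0,0,0,0,0],
  [0,0.02,0,0,0,0,0],
  [0,0.02,0,0,0,0,0],
  [-0.03,0.01,0,0,0,0,0],
  [-0.03,0,0,0,0,0,0],
])

```text
time_s: 6.0
tool_pos: [486.1, 371.5, 275.1]
tcp_rot: [-0.521, 0.479, 0.522, 0.477]
wrist_force: [1.0, 0.7, 0.5]
width: -0.2
```

>>> step_arm([
  [-0.035,0,-0.02,0,0,0,0],
  [0,0,-0.04,0,0,0,0],
  [0,0,-0.04,0,0,0,0],
  [0,0,-0.04,0,0,0,0],
  [0,0,0,0,0,0,0],
])

```text
time_s: 6.42
tool_pos: [502.8, 222.0, 311.5]
tcp_rot: [0.52, -0.483, -0.516, -0.481]
wrist_force: [-0.2, -1.7, -0.6]
width: -0.1
```

```bash
python3 -c "
from h import *
plan((-62,-60,140))
p,d=snap('top');cv2.imwrite('pics/t4c.png',cv2.resize(p[160:300,190:376,::-1],None,fx=4,fy=4,interpolation=2))
for t in('knob_a','front_a'):
    for r in robot.pinpoint('top',t)[:4]: print(t,round(r['score'],2),np.round(r['point'],1),unit(r['point']).round(1))
"
```

```text
t 6.42 tip unit [-144.8 -150.5  138.5] rotvec [-0.66 -0.37  0.12] shift cur axes [ -2.  -82.1  90.3] shift final axes [ -1.5 -83.2  89.3] F [-0.2 -1.7 -0.6] w -0.1 j7 1.07
tool axes cur
 [[ 0.   -1.   -0.07]
 [-0.01 -0.07  1.  ]
 [-1.   -0.   -0.01]] 
 final
 [[ 0.   -1.   -0.08]
 [ 0.   -0.08  1.  ]
 [-1.    0.    0.  ]]
knob_a 0.39 [573.  357.9  80.6] [-63.9 -19.8  80.6]
knob_a 0.39 [575.7   5.7  79.1] [ -90.7 -371.    79.1]
front_a 0.82 [552.  371.1  27. ] [-83.7  -4.9  27. ]
front_a 0.72 [470.3 205.2  31. ] [-179.  -163.4   31. ]
```

View pics/t4c.png

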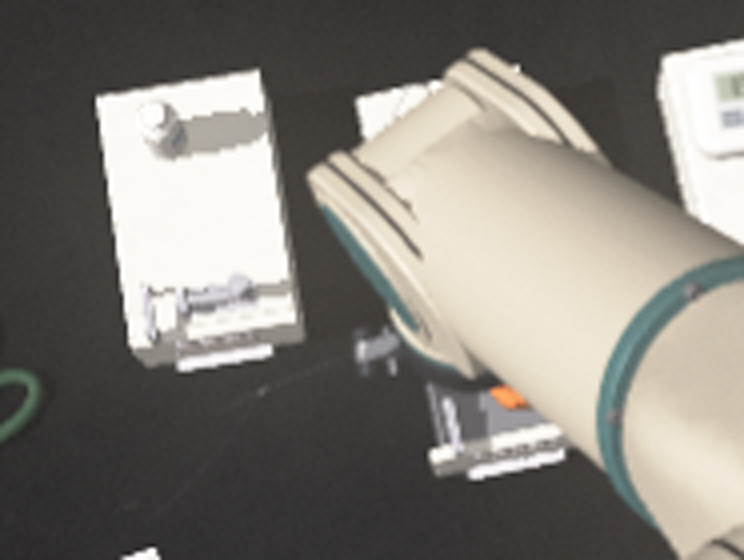

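The drawer is shut: front_a reads −83.7 against −83 expected. The bolt knob is at crop (238,285), or about (−63,−20) in the unit frame, and the keeper loop at (152,310) now lies in line with the rod. Next, go to the right of the knob.

>>> step_arm([
  [0,-0.04,0,-0.6,-0.3,0,0],
  [0,-0.042,0.02,0,0,0,0],
  [0,0,0.04,0,0,0,0],
  [0,0,0.03,0,0,0,0],
  [0,0,0,0,0,0,0],
])

```text
out of range; nothing moved
```

```bash
python3 -c "
from h import *
plan((-62,-60,73))"
```

```text
t 6.57 tip unit [-145.2 -139.5  138.5] rotvec [-0.08  0.11  0.18] shift cur axes [ 65.9 -83.4  79.8] shift final axes [ 65.5 -83.7  79.8] F [ 1.4  0.5 -0.6] w -0.0 j7 1.07
tool axes cur
 [[ 0.   -1.   -0.08]
 [ 0.   -0.08  1.  ]
 [-1.   -0.    0.  ]] 
 final
 [[ 0.   -1.   -0.08]
 [ 0.   -0.08  1.  ]
 [-1.    0.    0.  ]]
```

>>> step_arm([
  [0,-0.03,0,0,0,0,0],
  [0,-0.033,0.02,0,0,0,0],
  [0,-0.02,0.03,0,0,0,0],
  [0,0,0.03,0,0,0,0],
  [0,0,0,0,0,0,0],
])

```text
time_s: 6.98
tool_pos: [574.9, 328.3, 310.8]
tcp_rot: [-0.521, 0.473, 0.525, 0.479]
wrist_force: [-1.0, 2.0, -0.2]
width: -0.1
```

>>> step_arm([
  [0.015,0,0,0,0,0,0],
  [0.02,0,0,0,0,0,0],
  [0.02,0,0,0,0,0,0],
  [0.01,0,0,0,0,0,0],
  [0,0,0,0,0,0,0],
])

```text
time_s: 7.4
tool_pos: [575.0, 319.2, 243.2]
tcp_rot: [-0.52, 0.479, 0.522, 0.477]
wrist_force: [-0.5, -1.0, -0.2]
width: -0.2
```

```bash
python3 -c "
from h import *
plan((-62,-60,73))
p,d=snap('scene');cv2.imwrite('pics/s5c.png',cv2.resize(p[210:310,200:333,::-1],None,fx=5,fy=5,interpolation=2))"
```

```text
t 7.4 tip unit [-65.8 -58.7  70.2] rotvec [ 0.14 -0.05 -0.23] shift cur axes [-2.9 -3.1 -1.5] shift final axes [-2.8 -3.2 -1.5] F [-0.5 -1.  -0.2] w -0.2 j7 1.01
tool axes cur
 [[-0.   -1.   -0.09]
 [-0.   -0.09  1.  ]
 [-1.    0.   -0.  ]] 
 final
 [[ 0.   -1.   -0.08]
 [ 0.   -0.08  1.  ]
 [-1.    0.    0.  ]]
```

View pics/s5c.png

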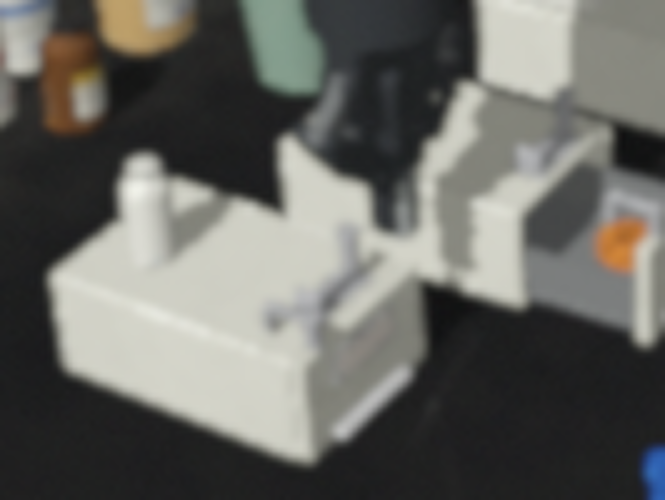

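The drawer is flush, the knob is at crop (347,245), and the fingertip is to its right at (395,215). Push left.

>>> step_arm([
  [-0.002,-0.003,0.003,0,0,0,0],
  [0,0,0.005,0,0,0,0],
  [0,0,0.005,0,0,0,0],
  [0,0,0.005,0,0,0,0],
  [0,0,0.005,0,0,0,0],
])

```text
time_s: 7.87
tool_pos: [577.9, 341.5, 248.6]
tcp_rot: [0.521, -0.478, -0.52, -0.479]
wrist_force: [2.0, -1.1, 0.9]
width: -0.0
```

>>> step_arm([
  [0,0,0.004,0,0,0,0],
  [0,0,0.004,0,0,0,0],
  [0,0,0.003,0,0,0,0],
  [0,0,0.002,0,0,0,0],
  [0,0,0.001,0,0,0,0],
])

```text
time_s: 8.28
tool_pos: [576.3, 355.4, 247.6]
tcp_rot: [-0.521, 0.479, 0.521, 0.479]
wrist_force: [0.1, -1.7, 1.2]
width: -0.3
```

```bash
python3 -c "
from h import *
plan((-62,-16,73))"
```

```text
t 8.28 tip unit [-60.8 -22.6  74.6] rotvec [ 0.01  0.   -0.  ] shift cur axes [1.6 1.2 6.6] shift final axes [1.6 1.2 6.6] F [ 0.1 -1.7  1.2] w -0.3 j7 0.97
tool axes cur
 [[-0.   -1.   -0.08]
 [ 0.   -0.08  1.  ]
 [-1.    0.    0.  ]] 
 final
 [[ 0.   -1.   -0.08]
 [ 0.   -0.08  1.  ]
 [-1.    0.    0.  ]]
```

>>> step_arm([
  [0,0,0.002,0,0,0,0],
  [0,0,0.002,0,0,0,0],
  [0,0,0.002,0,0,0,0],
  [0,0,0.001,0,0,0,0],
  [0,0,0,0,0,0,0],
])

```text
time_s: 8.7
tool_pos: [576.3, 359.3, 247.6]
tcp_rot: [0.521, -0.481, -0.519, -0.477]
wrist_force: [0.1, -7.1, 3.9]
width: -0.1
```

>>> step_arm([
  [0,0,0.001,0,0,0,0],
  [0,0,0.001,0,0,0,0],
  [0,0,0.001,0,0,0,0],
  [0,0,0.001,0,0,0,0],
  [0,0,0,0,0,0,0],
])

```text
time_s: 9.12
tool_pos: [576.5, 360.5, 247.5]
tcp_rot: [0.522, -0.483, -0.518, -0.476]
wrist_force: [-0.4, -12.8, 6.6]
width: 0.1
```

Force is rising as at the drawer's stop. One more small press, then back off and check.

>>> step_arm([
  [0,0,0.001,0,0,0,0],
  [0,0,0.001,0,0,0,0],
  [0,0,0.001,0,0,0,0],
  [0,0,0,0,0,0,0],
  [0,0,0,0,0,0,0],
])

```text
time_s: 9.53
tool_pos: [576.6, 361.4, 247.5]
tcp_rot: [0.522, -0.484, -0.517, -0.475]
wrist_force: [-1.6, -17.3, 8.9]
width: 0.4
```

>>> step_arm([
  [0,0,-0.01,0,0,0,0],
  [0,0,-0.025,0,0,0,0],
  [-0.03,0,-0.01,0,0,0,0],
  [-0.04,0,0,0,0,0,0],
  [-0.03,0,0,0,0,0,0],
])

```text
time_s: 9.95
tool_pos: [579.2, 323.8, 349.4]
tcp_rot: [-0.52, 0.479, 0.52, 0.479]
wrist_force: [1.3, 0.9, 0.9]
width: 0.0
```

>>> step_arm([
  [0,0.04,-0.03,0,0,0,0],
  [0,0.04,-0.04,0,0,0,0],
  [0,0.04,-0.04,0,0,0,0],
  [0,0.02,-0.02,0,0,0,0],
  [0,0,0,0,0,0,0],
])

```text
time_s: 10.37
tool_pos: [471.8, 206.8, 347.5]
tcp_rot: [-0.519, 0.482, 0.52, 0.477]
wrist_force: [-1.3, -0.9, 0.4]
width: 0.2
```

Run:
```python
from h import *
plan((-62,-16,73))
p,d=snap('top');q,_=snap('scene')
a=cv2.resize(p[160:270,190:320,::-1],None,fx=5,fy=5,interpolation=2)
cv2.imwrite('pics/t6c.png',a);cv2.imwrite('pics/s6c.png',cv2.resize(q[170:340,190:416,::-1],None,fx=3.5,fy=3.5,interpolation=2))
for t in('knob_a','front_a','dropper'):
    for c in ('top','scene'):
      for r in robot.pinpoint(c,t)[:4]:
        u=unit(r['point'])
        if abs(u[1])<60: print(c,t,round(r['score'],2),u.round(1))
m,f,V=cam('top'); vv,uu=np.mgrid[0:480,0:640]
t=np.stack([(uu-m['cx'])/f,(vv-m['cy'])/f],-1); s=t.copy()
for _ in range(20): s=t/(1+m['k1']*(s**2).sum(-1,keepdims=True))
W=(np.stack([s[...,0]*d,-s[...,1]*d,-d],-1)-V[:3,3])@V[:3,:3]
for nm,w in(('before',np.load('W.npy')),('now',W)):
    w=w.reshape(-1,3)-U0; a=w@UX;b=w@UY;k=(w[:,2]>85)&(abs(a+62)<15)&(abs(b)<50); print(nm,k.sum(),a[k].mean(),b[k].mean())
```

```text
t 10.37 tip unit [-178.5 -162.6  174.5] rotvec [-0.19 -0.23 -0.36] shift cur axes [ 100.2 -115.5  146.7] shift final axes [ 101.5 -115.4  145.9] F [-1.3 -0.9  0.4] w 0.2 j7 1.09
tool axes cur
 [[-0.01 -1.   -0.08]
 [-0.   -0.08  1.  ]
 [-1.    0.01 -0.  ]] 
 final
 [[ 0.   -1.   -0.08]
 [ 0.   -0.08  1.  ]
 [-1.    0.    0.  ]]
top knob_a 0.6 [-65.2   0.2  81.8]
scene knob_a 0.4 [-60.4   0.7  83.6]
top front_a 0.73 [-80.3  -4.7  25.7]
scene front_a 0.86 [-83.5  -1.2  29. ]
top dropper 0.51 [38.7  6.5 64.4]
scene dropper 0.5 [39.5  9.1 59. ]
before 23 -63.205774931393336 -21.30556924075726
now 25 -62.99037230901972 1.8946584369946757
```

View pics/t6c.png

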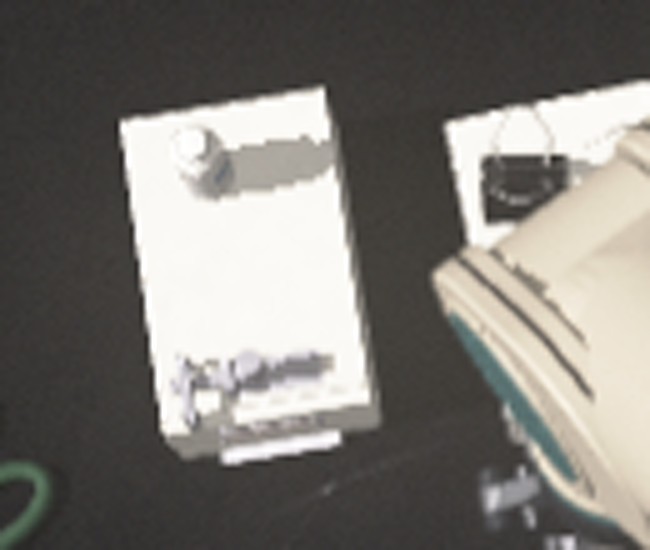

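View pics/s6c.png

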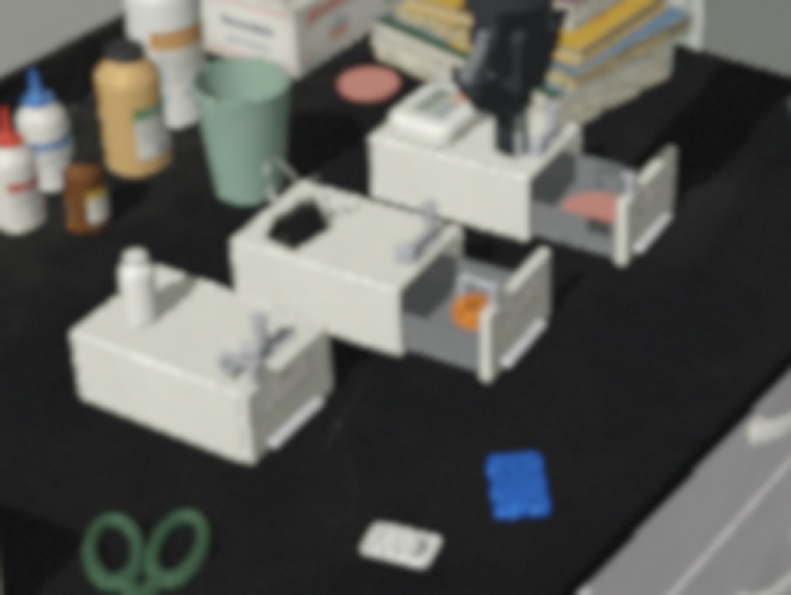

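The knob moved 23.2 mm by depth, which fits a start at 0–3 mm and the stop at 26 mm, and it ended against a hard stop at 17 N. The rod reaches the keeper at top crop (185,380). The drawer is flush, the bystanders are as they were, and the arm is clear. Handing in.

```bash
python3 -c "
from station import robot
print(robot.job_done())"
```

```text
the job is handed in; nothing more can be done
None
```

I pushed the left drawer, the one with the large white cassette and the dropper on its roof, fully shut. Then I pushed that unit's bolt knob to the left until it hit its stop, and handed the job in at about 11 s of the 42 s allowed.

**Drawer:** it ended against a hard stop at about 16 N along the push. The front measured 80 to 84 mm ahead of the unit's centre, against 83 mm when shut. The 80 mm reading came from the top camera, within that network's roughly 4 mm error.

**Bolt:** the knob moved about 23 mm and stopped at about 17 N. A bolt that starts 0–3 mm across needs 23–26 mm to reach its stop, so the travel is at the low end of what fits. The last pictures show the rod reaching the keeper.

**Surroundings:** in the last pictures the other two drawers and bolts, the clip, timer, dropper and scissors look as they did at the start, and the arm was clear of everything. I did not check the marker pen, but the arm never went near it.

**Not seen directly:** the cassette is hidden once the drawer is shut. I pushed slowly, and it was lying in the drawer the last time it showed, just before the push.

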